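# Open the safety-capped solvent can

### The job

Open the solvent can: press its safety cap down against the spring until it bottoms, turn it anticlockwise while pressing, and lift it off. Press and turn gently, no harder than 20 N on the can, keep hold of the cap and set it down upright in the steel tray without dropping it, let go, and leave the other things on the bench alone.

Things in the scene. Friction and masses are not known exactly. Their poses are not given: they have to be found in the camera images.
- cap_mid (a point): Centre of the grey plastic safety cap, half-way up, z up. The cap is round, 54 mm across and 32 mm high, about 60 g; on its flat top stands a bar grip 48 mm long (along the cap's x axis), 14 mm thick (along y), 26 mm high, with room for fingers beside it. The flat top is 3 mm above this point, the bar's top 29 mm above it, the cap's underside 29 mm below.
- can_neck (a point): Point on the neck's axis at the height of the closed cap's underside, 142 mm above the bench; the closed cap's x axis lies along this x. The pressed cap turns anticlockwise seen from above (growing yaw): past 47 degrees it is free to rise (70 is best), a stop comes at 95. The spring then lifts it at most 3 mm above its closed height; the neck reaches up to 22 mm up inside it, with 2 mm of play.
- can: The aluminium solvent can, 84 mm across, in a plywood holder (130 x 130 mm) screwed to the bench; it does not move. Origin on the bench under the can's axis, z up.
- cap: The same cap, origin at the centre of its underside. A spring (2.5 N at rest, 0.35 N more per mm) holds it up in locking pockets. Pressed straight down it comes to a firm bottom on a rubber gasket after 4 to 16 mm, different on every can; only within 1 mm of that can it turn. It is firmly down at about 11 N; over 20 N between cap and can, by pressing or by turning against a stop, cracks it.
- tray: Open rectangular steel tray fixed to the bench, 150 mm (its x) by 120 mm (its y), 20 mm high, wall 3 mm; origin at the centre of its underside on the bench, its inner floor is 3 mm above that.
- screwdriver: Bystander: a screwdriver lying on the bench; leave it alone.
- tape: Bystander: a roll of tape lying flat, 90 mm across, 24 mm high; leave it alone.
- glue: Bystander: a small white glue bottle, 40 mm across, 85 mm high, standing; leave it alone.
Things that resemble listed ones, but are neither listed nor needed, are in the scene too. Of the things that look like the can, the smallest one is meant.

How it is judged:
By the outcome, as a careful person would: the job done as asked, in the order asked, and still so for the second after the job is handed in, with the robot touching nothing.
It also fails if it takes over 61 s, if anything falls off the work surface, if the arm or the gripper's body presses on something with over 40 N, if the wrist force passes 120 N, or if a joint passes its speed limit or range.

### The arm

A 7-joint arm with a two-finger parallel gripper is mounted at the origin on the work surface. World frame = base frame: x ahead of the robot, y to its left, z up, the work surface at z = 0. Lengths are in m, angles in rad, forces in N, time in s.
With the tool pointing down it reaches from about 0.425 to 0.875 m from the base axis. Payload 4.7 kg.
Tool frame: the origin (TCP) lies on the centre line of the jaws, within the pads' length; the fingertips stand ahead of it and the grasp point (between the pads) lies 2 mm behind it (nose_length is the z of the fingertips in the tool frame, in m); z points along the fingers, y is the line along which they close (so a half turn about z gives the same grasp; the last joint's range is limited). The gripper opens to 87 mm and grips with 3 to 60 N. Pads are 19 mm wide; open, the fingers measure 117 mm over their backs; the gripper's body (75 mm by 190 mm) begins 51 mm behind the grasp point.
Start: joints at [1.255, 0.321, -0.07, 1.45, 0.023, 1.371, -0.057], TCP at [0.21, -0.615, 0.21] pointing down, gripper open.
Joint ranges: [-2.86, 2.86], [-0.3, 2.09], [-1.38, 1.24], [0.06, 2.45], [-1.56, 4.7], [0.09, 2.05], [-2.69, 2.69]. Speed limits (rad/s): [2.57, 2.57, 3.14, 3.14, 3.14, 3.14, 3.14].

### API

Orientations are given as a rotation vector (axis times angle).
In Python, from bench import * gives the robot as it stands.
- The arm moves only by the tool send_rows, never from a script. Its arguments are lists of equal length, an entry for each row: "xyz": the shift along the tool's x, y, z in mm, a list of three; "dr": the turn, a rotation vector about the tool's x, y, z in rad, a list of three. A call has exactly 10 rows; each row is the pose to reach, as a shift and turn from the pose commanded when the call began, along the tool's axes at that moment; what a row does not reach only later rows make up. A row lasts 1/12 s, in which the tool goes at most 41.7 mm and 7.16 degrees, less where a joint would pass 70% of its speed; a pose out of reach is approached as far as the arm can. A call with a gripper value outside its range is refused whole. "jaw" is the finger opening in mm, from 0 to 87, set as the call begins (left out, the last holds). The fingers move at their own pace and stop on an object; "grip_force" is the grip in N (left out, the last holds). Time passes only in rows, so rows that repeat a pose let the fingers close, or fill a call up. It gives the time, the measured TCP pose, the force, the opening and the grip force at its end, in the units of the state.
- get_state(): the state, without advancing time (a new reading comes with each control period).
- get_image(name): name is "scene" or "side" or "wrist"; returns the picture (480x640x3 uint8, red, green, blue); there is no depth.
- calibration(name): a dict with "vfov" (degrees; the focal length in pixels is half the picture's height over the tangent of half this angle, whatever the lens; pixels are square), "cx", "cy" (the principal point, pixels), "rvec" (rotation vector, rad) and "tvec" (3), from world to camera coordinates, as OpenCV has them; the wrist camera has in their place "hand_eye" (4x4, takes a point from camera to tool coordinates, whose origin is the TCP and whose axes are the flange's). Camera axes: x right, y down, z forward; pixel columns grow to the right and rows downward; lengths in m; the calibration is good to about 2 mm. A picture is of the moment at which its call begins: read the wrist's pose just before it. calibration takes no time and is no camera call.
- close_job(): hands the job in; it is judged then, once.
The state is a dict: "time": time; "joint_positions": joint angles; "qd": joint speeds; "joint_torque": joint torques, N m; "position": TCP position; "tool_rot": TCP orientation; "ft_force": force on the tool from outside, world axes, zero at the start; "torque": the same for the moment, N m; "grip_width": opening from 0.0 (shut) to 1.0 (fully open); "grip_force": force on a finger pad.
Only numpy, scipy, OpenCV 4.12 (cv2) and the standard library are available. Lean on these libraries where they do the work, as an engineer would, in place of code of your own. Each camera call takes 0.05 s, during which the arm holds its last target. There are 200 camera calls.

## Working session

There is one attempt and no reset: what is moved stays moved. The work goes in short steps, Python scripts to look and compute and a tool call to move; the robot and the scene stay as the last step left them, time stands still between calls to the robot, and variables do not carry over. Pictures are saved under pics/ and viewed, at most 10 in all, crops included, and the job is handed in when it is done.

Besides the shell and the picture viewer there is one more tool, called after ">>>" by a JSON object that holds its "api" and its "payload", one argument or row to a line. send_rows: Moves the arm, as the interface text tells. Its arguments: {"type":"object","properties":{"xyz":{"type":"array"},"dr":{"type":"array"},"jaw":{"type":"number"},"grip_force":{"type":"number"}},"required":["xyz","dr"]}

```bash
mkdir -p pics; cat > h.py <<'E'
from bench import *
import numpy as np, cv2
from scipy.spatial.transform import Rotation as R
def K(c):
    f=240/np.tan(np.radians(c["vfov"])/2); return f
def ray(name,u,v,st=None):
    c=calibration(name); f=K(c)
    d=np.array([(u-c["cx"])/f,(v-c["cy"])/f,1.])
    if "hand_eye" in c:
        H=np.array(c["hand_eye"]); Rt=R.from_rotvec(st["tool_rot"]).as_matrix()
        return Rt@H[:3,3]+np.array(st["position"]), Rt@H[:3,:3]@d
    Rm=R.from_rotvec(np.ravel(c["rvec"])).as_matrix(); return -Rm.T@np.ravel(c["tvec"]), Rm.T@d
def at_z(name,u,v,z,st=None):
    o,d=ray(name,u,v,st); return o+d*(z-o[2])/d[2]
def proj(name,p,st=None):
    c=calibration(name); f=K(c)
    if "hand_eye" in c:
        H=np.array(c["hand_eye"]); q=R.from_rotvec(st["tool_rot"]).as_matrix().T@(np.array(p)-st["position"]); q=H[:3,:3].T@(q-H[:3,3])
    else: q=R.from_rotvec(np.ravel(c["rvec"])).as_matrix()@np.array(p)+np.ravel(c["tvec"])
    return np.array([c["cx"]+f*q[0]/q[2],c["cy"]+f*q[1]/q[2]])
def snap(name,fn): 
    im=get_image(name); cv2.imwrite("pics/"+fn,im[:,:,::-1]); return im
E
python3 - <<'E'
from h import *
s=get_state();print({k:np.round(v,3) for k,v in s.items()}); print([k for k in s]); 
for n in("scene","side","wrist"): snap(n,n+"0.png"); print(calibration(n))
import bench; print([x for x in dir(bench) if 'nose' in x.lower()], getattr(bench,'nose_length',None))
E
```

```text
{'time': np.float64(0.0), 'joint_positions': array([ 1.255,  0.322, -0.07 ,  1.452,  0.023,  1.371, -0.057]), 'qd': array([-0.   ,  0.   , -0.   , -0.001, -0.001,  0.   , -0.002]), 'joint_torque': array([-0.0000e+00, -4.9129e+01, -4.0400e-01, -3.1253e+01, -6.4000e-02,
        4.4000e-02,  0.0000e+00]), 'position': array([ 0.21 , -0.614,  0.209]), 'tool_rot': array([-3.097e+00, -5.150e-01,  1.000e-03]), 'ft_force': array([-0.07 ,  0.421,  0.342]), 'torque': array([ 0.047, -0.024, -0.005]), 'grip_force': np.float64(0.0), 'grip_width': np.float64(1.0)}
['time', 'joint_positions', 'qd', 'joint_torque', 'position', 'tool_rot', 'ft_force', 'torque', 'grip_force', 'grip_width']
{'vfov': 51.64989064616964, 'cx': 318.02527570870694, 'cy': 244.33357222240798, 'rvec': array([ 2.14720509,  1.38601959, -0.443964  ]), 'tvec': array([-0.1979539 , -0.33268346,  1.57809011])}
{'vfov': 45.83311453884094, 'cx': 329.86616756277783, 'cy': 235.2407362444236, 'rvec': array([ 0.29607615, -2.63336711,  1.47154101]), 'tvec': array([0.50318826, 0.19485861, 1.23553488])}
{'vfov': 70.18690094320394, 'cx': 318.65717920943985, 'cy': 234.0554540062951, 'hand_eye': array([[ 7.23559649e-04, -9.68671036e-01, -2.48346333e-01,
         6.67159674e-02],
       [ 9.99999620e-01,  5.79928891e-04,  6.51505713e-04,
        -1.59331570e-03],
       [-4.87071500e-04, -2.48346710e-01,  9.68671087e-01,
        -1.74301726e-01],
       [ 0.00000000e+00,  0.00000000e+00,  0.00000000e+00,
         1.00000000e+00]])}
['nose_length'] 0.017
```

View pics/scene0.png

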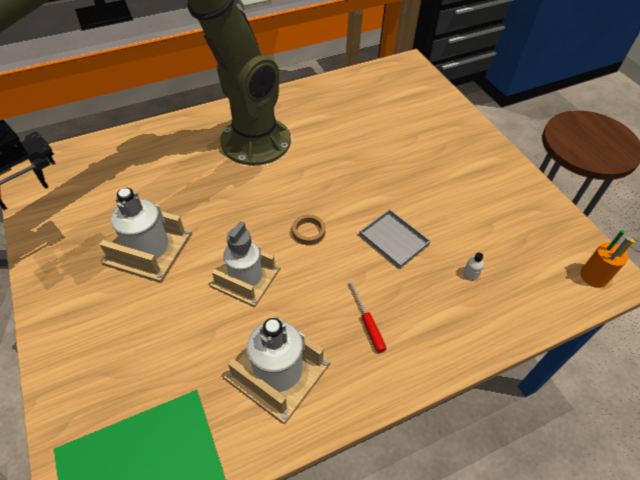

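View pics/side0.png

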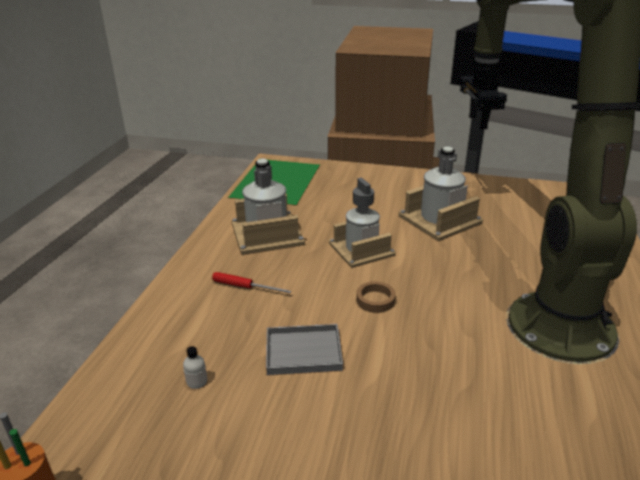

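Three cans could be taken for it in the scene picture: (138,225), (243,262) and (275,355). The middle one is the smallest and has the grey cap with a bar, so I choose it. The tray is at (394,238), tape at (308,230), screwdriver at (370,320) and glue at (474,267). Next is one close crop to check the choice.

```bash
python3 - <<'E'
import cv2,numpy as np
a=cv2.imread("pics/scene0.png")[210:310,195:295]; b=cv2.imread("pics/side0.png")[170:270,312:412]
cv2.imwrite("pics/crop.png",np.hstack([cv2.resize(x,(400,400),interpolation=cv2.INTER_CUBIC) for x in(a,b)]))
E
cat > tri.py <<'E'
from h import *
from scipy.optimize import least_squares
def tri(a,b):
    (o1,d1),(o2,d2)=ray("scene",*a),ray("side",*b)
    A=np.stack([d1,-d2],1); t=np.linalg.lstsq(A,o2-o1,rcond=None)[0]
    p,q=o1+d1*t[0],o2+d2*t[1]; return (p+q)/2,np.linalg.norm(p-q)
E
python3 - <<'E'
from tri import *
print("tray corners z.02")
for u in[(391,212),(429,240),(401,266),(360,236)]: print(at_z("scene",*u,.02).round(3))
for u in[(268,328),(340,326),(343,369),(268,373)]: print("side",at_z("side",*u,.02).round(3))
print("cap", tri((240,240),(364,195)))
print("other cans",tri((127,205),(446,165)),tri((273,335),(263,178)))
print("tape",at_z("scene",308,230,.02),"glue",at_z("scene",472,278,0),"sd",at_z("scene",352,285,0.01),at_z("scene",380,348,.01))
E
```

```text
tray corners z.02
[0.452 0.233 0.02 ]
[0.579 0.277 0.02 ]
[0.621 0.166 0.02 ]
[0.492 0.115 0.02 ]
side [0.61  0.173 0.02 ]
side [0.464 0.133 0.02 ]
side [0.432 0.255 0.02 ]
side [0.57  0.297 0.02 ]
cap (array([ 0.47776081, -0.20340428,  0.15749927]), np.float64(0.005802842903579008))
other cans (array([ 0.28427481, -0.41415718,  0.16827765]), np.float64(0.0052087961486818905)) (array([ 0.74313212, -0.22233205,  0.16961066]), np.float64(0.003295292642009225))
tape [ 0.41731098 -0.00345612  0.02      ] glue [0.71768765 0.32438263 0.        ] sd [0.61604814 0.02916571 0.01      ] [0.7950194  0.01049858 0.01      ]
```

View pics/crop.png

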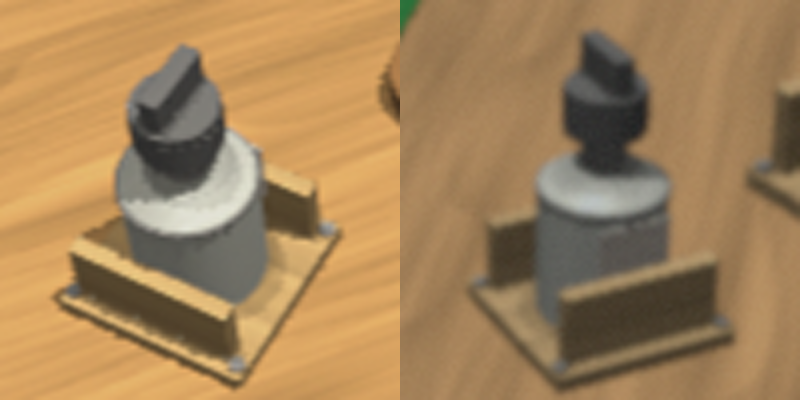

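The crop confirms it: a grey cap with a bar grip on the smallest can, with the bar's top running from about (231,236) to (242,223) in the scene picture.

```bash
cat >> h.py <<'E'
def yaw(s=None):
    s=s or get_state(); x=R.from_rotvec(s["tool_rot"]).as_matrix()[:,0]; return np.degrees(np.arctan2(x[1],x[0]))
def goto(target,yw,s=None):
    s=s or get_state(); M=R.from_rotvec(s["tool_rot"]); y=np.radians(yw)
    T=R.from_matrix(np.array([[np.cos(y),np.sin(y),0],[np.sin(y),-np.cos(y),0],[0,0,-1]]))
    print("shift mm",(M.inv().apply(np.array(target)-s["position"])*1000).round(1),"dr",(M.inv()*T).as_rotvec().round(4),"yaw now",yaw(s).round(2),"t",round(float(s["time"]),2),"pos",np.round(s["position"],4),"F",np.round(s["ft_force"],1))
E
python3 - <<'E'
from h import *
a,b=at_z("scene",231,236,.2),at_z("scene",242.5,223,.2)
c,d=at_z("side",368,188,.2),at_z("side",359.5,179.5,.2)
print(a,b,c,d)
for v in(b-a,d-c): print(np.degrees(np.arctan2(v[1],v[0])),np.linalg.norm(v))
goto([.45,-.21,.30],19)
E
```

```text
[ 0.49528819 -0.22335582  0.2       ] [ 0.47050991 -0.18794533  0.2       ] [ 0.46011481 -0.1644158   0.2       ] [ 0.48816168 -0.20530941  0.2       ]
124.98217590808066 0.043218813340483136
-55.55572947431761 0.049587442981589416
shift mm [ 357.8 -305.3  -90.2] dr [-0.0015  0.0001 -0.0018] yaw now 18.9 t 0.15 pos [ 0.2103 -0.6146  0.2094] F [0.7 0.2 0.5]
```

>>> {"api": "send_rows", "payload": {
  "xyz": [
    [0, 0, -40],
    [0, 0, -80],
    [20, -16, -110],
    [50, -39, -125],
    [82, -64, -130],
    [113, -88, -130],
    [144, -113, -130],
    [175, -137, -130],
    [206, -161, -130],
    [237, -186, -130]
  ],
  "dr": [
    [0, 0, 0],
    [0, 0, 0],
    [0, 0, 0.1],
    [0, 0, 0.2],
    [0, 0, 0.3],
    [0, 0, 0.4],
    [0, 0, 0.5],
    [0, 0, 0.6],
    [0, 0, 0.7],
    [0, 0, 0.8]
  ],
  "jaw": 60,
  "grip_force": 40
}}

```text
time: 0.98
position: [0.3751, -0.3605, 0.3401]
tool_rot: [3.053, -0.74, -0.0]
ft_force: [0.9, -0.5, 0.4]
grip_width: 0.69
grip_force: 0.0
```

```bash
python3 - <<'E'
from h import *
goto([.478,-.203,.30],-55); print(get_state()["joint_positions"])
E
```

```text
shift mm [  19.5 -187.1   40. ] dr [ 3.000e-04 -0.000e+00  4.846e-01] yaw now -27.24 t 0.98 pos [ 0.3751 -0.3605  0.3401] F [ 0.9 -0.5  0.4]
[ 0.9287851   0.02125286 -0.21804803  1.54237002  0.00493949  1.57847438
 -1.33531912]
```

>>> {"api": "send_rows", "payload": {
  "xyz": [
    [4, -35, 0],
    [8, -70, 10],
    [12, -105, 20],
    [15, -140, 30],
    [18, -170, 37],
    [19, -187, 40],
    [19, -187, 40],
    [19, -187, 40],
    [19, -187, 40],
    [19, -187, 40]
  ],
  "dr": [
    [0, 0, 0.1],
    [0, 0, 0.2],
    [0, 0, 0.3],
    [0, 0, 0.4],
    [0, 0, 0.485],
    [0, 0, 0.485],
    [0, 0, 0.485],
    [0, 0, 0.485],
    [0, 0, 0.485],
    [0, 0, 0.485]
  ]
}}

```text
time: 1.82
position: [0.4754, -0.2059, 0.3004]
tool_rot: [2.787, -1.448, 0.0]
ft_force: [0.5, -1.0, -0.8]
grip_width: 0.691
grip_force: 0.0
```

```bash
python3 - <<'E'
from h import *
s=get_state(); snap("wrist","w1.png"); goto([.478,-.203,.30],-55,s); print(s["joint_positions"].round(2),proj("wrist",[.478,-.203,.2],s))
E
```

```text
shift mm [-0.9 -3.8  0.4] dr [ 0.0005 -0.0005  0.002 ] yaw now -54.88 t 1.82 pos [ 0.4754 -0.2059  0.3004] F [ 0.5 -1.  -0.8]
[ 0.74  0.03 -0.39  1.62  0.01  1.5  -2.18] [313.50180538 229.90830969]
```

View pics/w1.png

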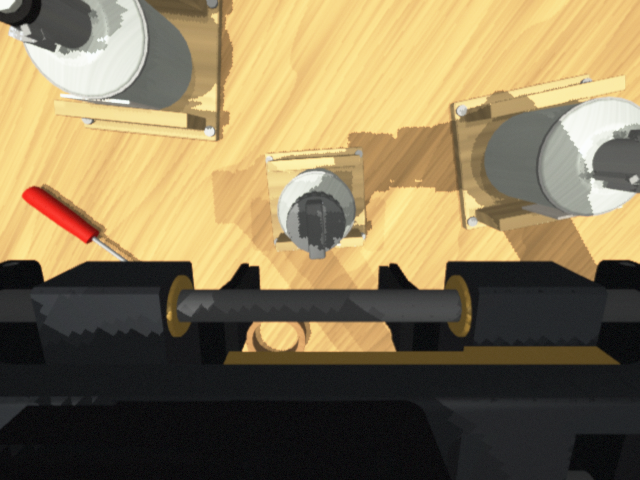

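The wrist picture shows the cap at about (318,222), with the bar nearly vertical in the image. I'll enlarge it for the fine reading.

```bash
python3 - <<'E'
import cv2
a=cv2.imread("pics/w1.png")[140:265,255:380]
cv2.imwrite("pics/w1c.png",cv2.convertScaleAbs(cv2.resize(a,(600,600),interpolation=cv2.INTER_CUBIC),alpha=1.8,beta=10))
E
```

```text
(no output)
```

View pics/w1c.png

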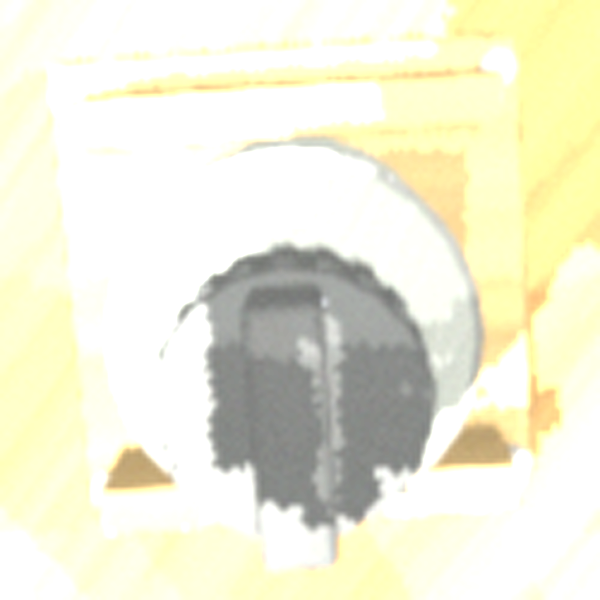

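```bash
cat > pose1.py <<'E'
from h import *
E
python3 - <<'E'
from h import *
s=get_state()
P=[at_z("wrist",255+u/4.8,140+v/4.8,.2,s) for u,v in[(245,303),(322,303),(336,566),(265,568)]]
c=np.mean(P,0);n=(P[0]+P[1])/2;f=(P[2]+P[3])/2
print(c,np.linalg.norm(n-f),np.linalg.norm(P[0]-P[1]),np.linalg.norm(P[3]-P[2]))
d=n-f; y=np.degrees(np.arctan2(d[1],d[0])); print(y,[np.degrees(np.arctan2(*(a-b)[1::-1])) for a,b in((P[0],P[3]),(P[1],P[2]))])
goto([c[0],c[1],.25],y,s)
# flat-top circle check: left/right extents and top
Q=[at_z("wrist",255+u/4.8,140+v/4.8,.174,s) for u,v in[(162,375),(435,375),(300,262)]]
r=R.from_rotvec(s["tool_rot"]).as_matrix(); m=(Q[0]+Q[1])/2; print("circ mid",m,np.linalg.norm(Q[0]-Q[1]), Q[2]-r[:,0]*.027)
E
```

```text
[ 0.47584834 -0.20313906  0.2       ] 0.04698683375445526 0.013016470046232114 0.01251005471479253
-51.385515668120256 [np.float64(-51.08887165401846), np.float64(-51.68468823558507)]
shift mm [-2.  -1.9 50.4] dr [ 0.0003 -0.0005 -0.0611] yaw now -54.89 t 1.87 pos [ 0.4755 -0.2058  0.3004] F [-0.7  0.4  0.2]
circ mid [ 0.47829228 -0.20836638  0.174     ] 0.05107619912013994 [ 0.47472261 -0.20377861  0.17398655]
```

>>> {"api": "send_rows", "payload": {
  "xyz": [
    [-2, -2, 20],
    [-2, -2, 45],
    [-2, -2, 65],
    [-2, -2, 80],
    [-2, -2, 92],
    [-2, -2, 100],
    [-2, -2, 104],
    [-2, -2, 104],
    [-2, -2, 104],
    [-2, -2, 104]
  ],
  "dr": [
    [0, 0, -0.061],
    [0, 0, -0.061],
    [0, 0, -0.061],
    [0, 0, -0.061],
    [0, 0, -0.061],
    [0, 0, -0.061],
    [0, 0, -0.061],
    [0, 0, -0.061],
    [0, 0, -0.061],
    [0, 0, -0.061]
  ],
  "jaw": 40
}}

```text
time: 2.7
position: [0.4773, -0.2017, 0.1973]
tool_rot: [2.833, -1.358, 0.003]
ft_force: [-0.5, -0.0, -0.2]
grip_width: 0.458
grip_force: 0.0
```

```bash
python3 - <<'E'
from h import *
s=get_state(); im=snap("wrist","w2.png"); goto([.4758,-.2031,.196],-51.4,s)
cv2.imwrite("pics/w2c.png",cv2.convertScaleAbs(cv2.resize(im[150:450,120:520,::-1],(800,600)),alpha=1.7,beta=10))
print([proj("wrist",p,s) for p in([.4758,-.2031,.2],[.4758+.024*.624,-.2031-.024*.781,.2])])
E
```

```text
shift mm [0.2 2.  1.3] dr [-0.0007 -0.0017  0.0028] yaw now -51.24 t 2.7 pos [ 0.4773 -0.2017  0.1973] F [-0.5 -0.  -0.2]
[array([321.94172462, 273.30119038]), array([322.19709478, 229.62683182])]
```

View pics/w2c.png

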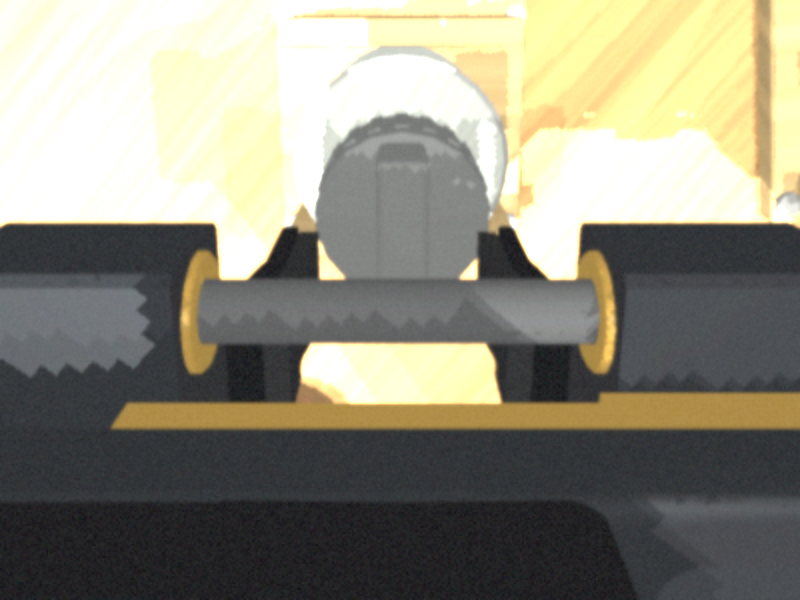

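The bar is centred at u≈321.5 with its near end at v≈230, as predicted. I'll shift 1.5 mm, go down a little and grip.

>>> {"api": "send_rows", "payload": {
  "xyz": [
    [0, 1.5, 1.5],
    [0, 1.5, 2.5],
    [0, 1.5, 2.5],
    [0, 1.5, 2.5],
    [0, 1.5, 2.5],
    [0, 1.5, 2.5],
    [0, 1.5, 2.5],
    [0, 1.5, 2.5],
    [0, 1.5, 2.5],
    [0, 1.5, 2.5]
  ],
  "dr": [
    [0, 0, 0],
    [0, 0, 0],
    [0, 0, 0],
    [0, 0, 0],
    [0, 0, 0],
    [0, 0, 0],
    [0, 0, 0],
    [0, 0, 0],
    [0, 0, 0],
    [0, 0, 0]
  ],
  "jaw": 10,
  "grip_force": 25
}}

```text
time: 3.58
position: [0.4754, -0.2023, 0.1938]
tool_rot: [2.833, -1.358, 0.0]
ft_force: [0.3, 0.5, 0.3]
grip_width: 0.116
grip_force: 0.0
```

>>> {"api": "send_rows", "payload": {
  "xyz": [
    [0, 0, 0],
    [0, 0, 0],
    [0, 0, 0],
    [0, 0, 0],
    [0, 0, 0],
    [0, 0, 0],
    [0, 0, 0],
    [0, 0, 0],
    [0, 0, 0],
    [0, 0, 0]
  ],
  "dr": [
    [0, 0, 0],
    [0, 0, 0],
    [0, 0, 0],
    [0, 0, 0],
    [0, 0, 0],
    [0, 0, 0],
    [0, 0, 0],
    [0, 0, 0],
    [0, 0, 0],
    [0, 0, 0]
  ]
}}

```text
time: 4.42
position: [0.4754, -0.2023, 0.1937]
tool_rot: [2.833, -1.358, -0.0]
ft_force: [0.6, -0.2, 0.4]
grip_width: 0.114
grip_force: 0.0
```

```bash
python3 - <<'E'
from h import *
s=get_state(); im=snap("wrist","w3.png"); a=snap("scene","s3.png"); b=snap("side","d3.png")
w=cv2.convertScaleAbs(cv2.resize(im[180:330,220:420,::-1],(400,300)),alpha=1.7,beta=10)
print(proj("side",s["position"]),proj("scene",s["position"]))
f=lambda i,n:cv2.convertScaleAbs(cv2.resize(i[:,:,::-1][int(proj(n,s["position"])[1])-50:,int(proj(n,s["position"])[0])-65:][:98,:130],(400,300)),alpha=1.6)
cv2.imwrite("pics/m3.png",np.vstack([np.hstack([w,f(b,"side")]),np.hstack([f(a,"scene"),w*0])]))
print(s)
E
```

```text
[364.32477321 182.83291333] [237.46053916 228.322875  ]
{'time': 4.4167, 'joint_positions': array([ 0.73869045,  0.06607858, -0.40254553,  1.78900729,  0.0269773 ,
        1.29188414, -2.13549553]), 'qd': array([ 1.86796808e-04,  7.47670338e-05,  1.44745764e-03, -3.43116884e-04,
        2.47100128e-04, -8.63672016e-04,  1.20513750e-03]), 'joint_torque': array([-2.58337323e-04, -3.24037957e+01, -7.46451952e-01, -3.07914984e+01,
        2.26715847e-02, -8.31810920e-02, -1.70694460e-05]), 'position': array([ 0.4754309 , -0.20229953,  0.19374734]), 'tool_rot': array([ 2.83272951e+00, -1.35824999e+00, -8.89229905e-06]), 'ft_force': array([ 0.64786927, -0.16786722,  0.36861449]), 'torque': array([0.12094337, 0.02641035, 0.01530561]), 'grip_force': 0.0, 'grip_width': 0.11362777548969563}
```

View pics/m3.png

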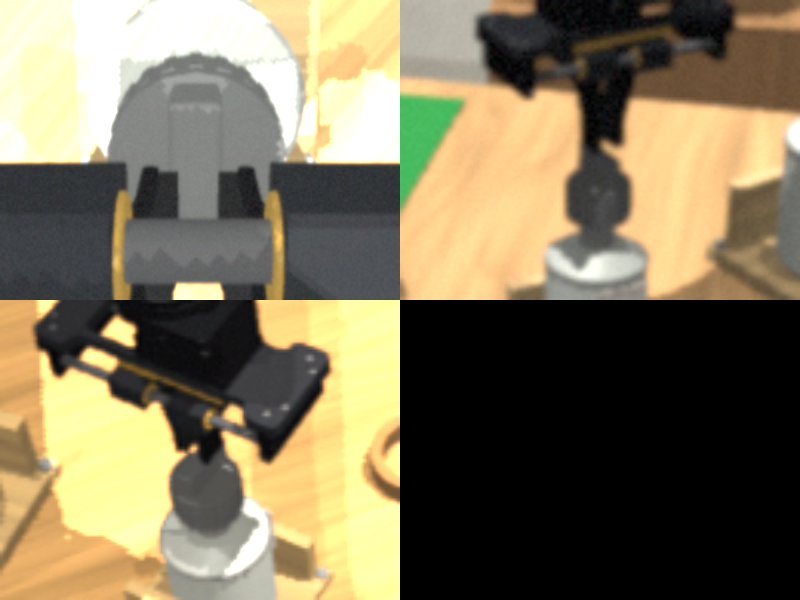

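>>> {"api": "send_rows", "payload": {
  "xyz": [
    [0, 0, 0],
    [0, 0, 0],
    [0, 0, 0],
    [0, 0, 0],
    [0, 0, 0],
    [0, 0, 0],
    [0, 0, 0],
    [0, 0, 0],
    [0, 0, 0],
    [0, 0, 0]
  ],
  "dr": [
    [0, 0, 0],
    [0, 0, 0],
    [0, 0, 0],
    [0, 0, 0],
    [0, 0, 0],
    [0, 0, 0],
    [0, 0, 0],
    [0, 0, 0],
    [0, 0, 0],
    [0, 0, 0]
  ],
  "jaw": 0,
  "grip_force": 25
}}

```text
time: 5.4
position: [0.4754, -0.2023, 0.1938]
tool_rot: [2.833, -1.358, 0.0]
ft_force: [-0.4, -0.7, 0.2]
grip_width: 0.0
grip_force: 0.0
```

```bash
python3 - <<'E'
from tri import *
print(tri((231,236),(359.5,179.5)),tri((242.5,223),(368,188)))
s=get_state(); p=np.array(s["position"])
# closed fingertip from three views
for n in("scene","side","wrist"): print(n,proj(n,p,s),proj(n,p-[0,0,.017],s))
w=snap("wrist","w4.png");a=snap("scene","s4.png");b=snap("side","d4.png")
g=lambda i,u,v:cv2.convertScaleAbs(cv2.resize(i[v:v+75,u:u+100,::-1],(400,300),interpolation=cv2.INTER_CUBIC),alpha=2.2,beta=10)
cv2.imwrite("pics/m4.png",np.vstack([np.hstack([g(w,270,205),g(b,315,150)]),np.hstack([g(a,190,200),g(a,190,200)*0])]))
E
```

```text
(array([ 0.49028182, -0.22204409,  0.1923749 ]), np.float64(0.0017438570531871488)) (array([ 0.46279898, -0.18589428,  0.18955948]), np.float64(0.001416591062252978))
scene [237.44484085 228.33138002] [238.30029068 233.0176272 ]
side [364.3214918  182.82191344] [364.11092282 189.02072174]
wrist [318.13965344 271.84119032] [318.16621321 261.62362139]
```

View pics/m4.png

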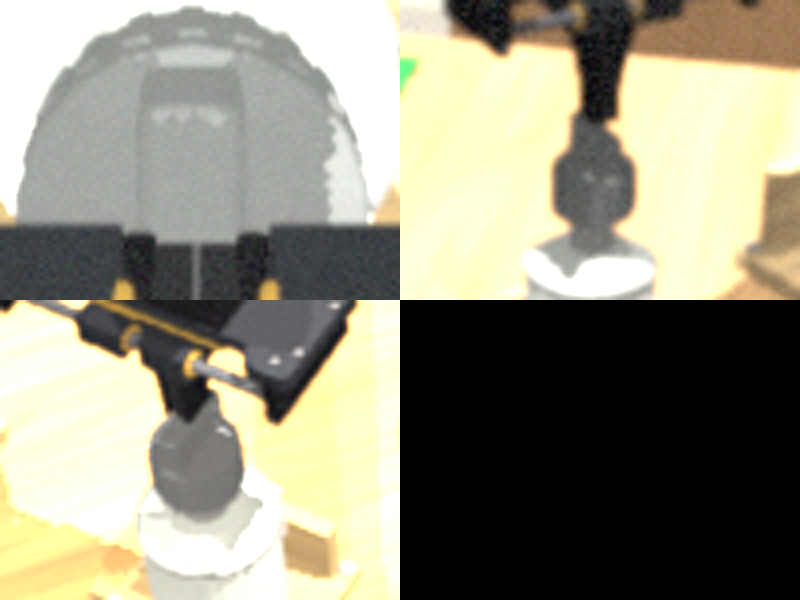

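The closed fingertips sit just above the bar top: the side crop shows the tip at (365,180), directly above the bar. The bar is lower than assumed, so I'll open, go further down in steps while watching the force, and close again.

>>> {"api": "send_rows", "payload": {
  "xyz": [
    [0, 0, 0],
    [0, 0, 0],
    [0, 0, 0],
    [0, 0, 0],
    [0, 0, 0],
    [0, 0, 2],
    [0, 0, 4],
    [0, 0, 6],
    [0, 0, 8],
    [0, 0, 8]
  ],
  "dr": [
    [0, 0, 0],
    [0, 0, 0],
    [0, 0, 0],
    [0, 0, 0],
    [0, 0, 0],
    [0, 0, 0],
    [0, 0, 0],
    [0, 0, 0],
    [0, 0, 0],
    [0, 0, 0]
  ],
  "jaw": 34
}}

```text
time: 6.38
position: [0.4751, -0.2022, 0.1851]
tool_rot: [2.833, -1.358, -0.002]
ft_force: [0.4, 0.6, 0.7]
grip_width: 0.39
grip_force: 0.0
```

>>> {"api": "send_rows", "payload": {
  "xyz": [
    [0, 0, 0],
    [0, 0, 0],
    [0, 0, 0],
    [0, 0, 0],
    [0, 0, 0],
    [0, 0, 0],
    [0, 0, 0],
    [0, 0, 0],
    [0, 0, 0],
    [0, 0, 0]
  ],
  "dr": [
    [0, 0, 0],
    [0, 0, 0],
    [0, 0, 0],
    [0, 0, 0],
    [0, 0, 0],
    [0, 0, 0],
    [0, 0, 0],
    [0, 0, 0],
    [0, 0, 0],
    [0, 0, 0]
  ],
  "jaw": 6,
  "grip_force": 10
}}

```text
time: 7.22
position: [0.4756, -0.2023, 0.1859]
tool_rot: [-2.833, 1.358, -0.001]
ft_force: [1.6, 0.7, 0.3]
grip_width: 0.158
grip_force: 10.0
```

Gripped: 13.8 mm wide, with the tips only shallow on the bar. I'll reopen and go deeper for a firm hold.

>>> {"api": "send_rows", "payload": {
  "xyz": [
    [0, 0, 0],
    [0, 0, 0],
    [0, 0, 0],
    [0, 0, 2],
    [0, 0, 4],
    [0, 0, 6],
    [0, 0, 8],
    [0, 0, 9],
    [0, 0, 10],
    [0, 0, 10]
  ],
  "dr": [
    [0, 0, 0],
    [0, 0, 0],
    [0, 0, 0],
    [0, 0, 0],
    [0, 0, 0],
    [0, 0, 0],
    [0, 0, 0],
    [0, 0, 0],
    [0, 0, 0],
    [0, 0, 0]
  ],
  "jaw": 30
}}

```text
time: 8.05
position: [0.4753, -0.2023, 0.1755]
tool_rot: [2.833, -1.358, -0.001]
ft_force: [-0.0, -0.7, 0.0]
grip_width: 0.347
grip_force: 0.0
```

```bash
python3 - <<'E'
from h import *
s=get_state(); p=np.array(s["position"]); print(p,s["ft_force"])
w=snap("wrist","w5.png");a=snap("scene","s5.png");b=snap("side","d5.png")
for n in("scene","side"): print(n,proj(n,p),proj(n,p-[0,0,.017]))
g=lambda i,u,v:cv2.convertScaleAbs(cv2.resize(i[v:v+75,u:u+100,::-1],(400,300),interpolation=cv2.INTER_CUBIC),alpha=2.2,beta=10)
cv2.imwrite("pics/m5.png",np.vstack([np.hstack([g(w,270,205),g(b,315,150)]),np.hstack([g(a,190,200),g(a,190,200)*0])]))
E
```

```text
[ 0.47527932 -0.20227124  0.1754663 ] [-0.03004009 -0.73805743  0.04495322]
scene [238.36925215 233.30580227] [239.20265628 237.87234764]
side [364.15698319 189.5069736 ] [363.94886964 195.62186786]
```

View pics/m5.png

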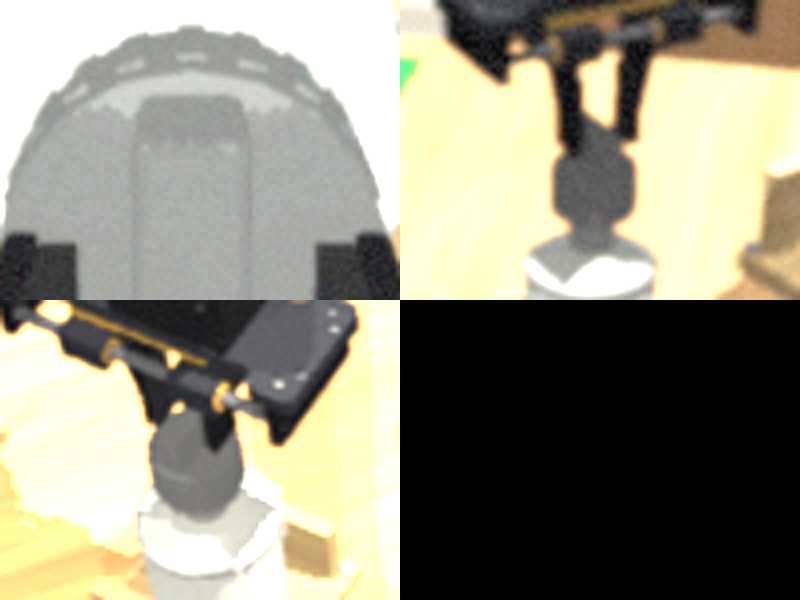

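Tips are about 8 mm above the flat top: side crop, left tip at (358,187). So the real tip is well above the nominal one. I'll go 6 mm further down, grip, then press.

>>> {"api": "send_rows", "payload": {
  "xyz": [
    [0, 0, 2],
    [0, 0, 4],
    [0, 0, 5],
    [0, 0, 6],
    [0, 0, 6],
    [0, 0, 6],
    [0, 0, 6],
    [0, 0, 6],
    [0, 0, 6],
    [0, 0, 6]
  ],
  "dr": [
    [0, 0, 0],
    [0, 0, 0],
    [0, 0, 0],
    [0, 0, 0],
    [0, 0, 0],
    [0, 0, 0],
    [0, 0, 0],
    [0, 0, 0],
    [0, 0, 0],
    [0, 0, 0]
  ]
}}

```text
time: 9.03
position: [0.4755, -0.2023, 0.1698]
tool_rot: [2.833, -1.358, 0.0]
ft_force: [0.4, -0.8, -0.8]
grip_width: 0.35
grip_force: 0.0
```

>>> {"api": "send_rows", "payload": {
  "xyz": [
    [0, 0, 0],
    [0, 0, 0],
    [0, 0, 0],
    [0, 0, 0],
    [0, 0, 0],
    [0, 0, 0],
    [0, 0, 0],
    [0, 0, 0],
    [0, 0, 0],
    [0, 0, 0]
  ],
  "dr": [
    [0, 0, 0],
    [0, 0, 0],
    [0, 0, 0],
    [0, 0, 0],
    [0, 0, 0],
    [0, 0, 0],
    [0, 0, 0],
    [0, 0, 0],
    [0, 0, 0],
    [0, 0, 0]
  ],
  "jaw": 4,
  "grip_force": 40
}}

```text
time: 9.87
position: [0.4755, -0.2023, 0.1698]
tool_rot: [2.833, -1.358, 0.0]
ft_force: [0.3, 0.1, 0.8]
grip_width: 0.158
grip_force: 40.0
```

Gripped without side force. Now press 3 mm.

>>> {"api": "send_rows", "payload": {
  "xyz": [
    [0, 0, 0.5],
    [0, 0, 1],
    [0, 0, 1.5],
    [0, 0, 2],
    [0, 0, 2.5],
    [0, 0, 3],
    [0, 0, 3],
    [0, 0, 3],
    [0, 0, 3],
    [0, 0, 3]
  ],
  "dr": [
    [0, 0, 0],
    [0, 0, 0],
    [0, 0, 0],
    [0, 0, 0],
    [0, 0, 0],
    [0, 0, 0],
    [0, 0, 0],
    [0, 0, 0],
    [0, 0, 0],
    [0, 0, 0]
  ]
}}

```text
time: 10.7
position: [0.4755, -0.2023, 0.1668]
tool_rot: [2.833, -1.358, 0.0]
ft_force: [-0.7, 0.2, 2.8]
grip_width: 0.154
grip_force: 40.0
```

>>> {"api": "send_rows", "payload": {
  "xyz": [
    [0, 0, 0.4],
    [0, 0, 0.8],
    [0, 0, 1.2],
    [0, 0, 1.6],
    [0, 0, 2],
    [0, 0, 2],
    [0, 0, 2],
    [0, 0, 2],
    [0, 0, 2],
    [0, 0, 2]
  ],
  "dr": [
    [0, 0, 0],
    [0, 0, 0],
    [0, 0, 0],
    [0, 0, 0],
    [0, 0, 0],
    [0, 0, 0],
    [0, 0, 0],
    [0, 0, 0],
    [0, 0, 0],
    [0, 0, 0]
  ]
}}

```text
time: 11.53
position: [0.4755, -0.2023, 0.1648]
tool_rot: [2.833, -1.358, 0.0]
ft_force: [-0.3, 0.5, 3.1]
grip_width: 0.157
grip_force: 40.0
```

>>> {"api": "send_rows", "payload": {
  "xyz": [
    [0, 0, 0.3],
    [0, 0, 0.6],
    [0, 0, 0.9],
    [0, 0, 1.2],
    [0, 0, 1.5],
    [0, 0, 1.5],
    [0, 0, 1.5],
    [0, 0, 1.5],
    [0, 0, 1.5],
    [0, 0, 1.5]
  ],
  "dr": [
    [0, 0, 0],
    [0, 0, 0],
    [0, 0, 0],
    [0, 0, 0],
    [0, 0, 0],
    [0, 0, 0],
    [0, 0, 0],
    [0, 0, 0],
    [0, 0, 0],
    [0, 0, 0]
  ]
}}

```text
time: 12.37
position: [0.4755, -0.2023, 0.1633]
tool_rot: [2.833, -1.358, 0.0]
ft_force: [0.1, 1.5, 4.5]
grip_width: 0.158
grip_force: 40.0
```

```bash
python3 -c "
from h import *
s=get_state();print(s['position'],s['ft_force'],s['torque'])"
```

```text
[ 0.47549565 -0.20231548  0.16331105] [0.11406055 1.45903161 4.54427739] [ 0.24147747  0.01993344 -0.02990435]
```

>>> {"api": "send_rows", "payload": {
  "xyz": [
    [0, 0, 0.3],
    [0, 0, 0.6],
    [0, 0, 0.9],
    [0, 0, 1.2],
    [0, 0, 1.5],
    [0, 0, 1.5],
    [0, 0, 1.5],
    [0, 0, 1.5],
    [0, 0, 1.5],
    [0, 0, 1.5]
  ],
  "dr": [
    [0, 0, 0],
    [0, 0, 0],
    [0, 0, 0],
    [0, 0, 0],
    [0, 0, 0],
    [0, 0, 0],
    [0, 0, 0],
    [0, 0, 0],
    [0, 0, 0],
    [0, 0, 0]
  ]
}}

```text
time: 13.2
position: [0.4755, -0.2023, 0.1619]
tool_rot: [2.833, -1.358, 0.0]
ft_force: [-0.0, 1.4, 5.4]
grip_width: 0.159
grip_force: 40.0
```

>>> {"api": "send_rows", "payload": {
  "xyz": [
    [0, 0, 0.3],
    [0, 0, 0.6],
    [0, 0, 0.9],
    [0, 0, 1.2],
    [0, 0, 1.5],
    [0, 0, 1.5],
    [0, 0, 1.5],
    [0, 0, 1.5],
    [0, 0, 1.5],
    [0, 0, 1.5]
  ],
  "dr": [
    [0, 0, 0],
    [0, 0, 0],
    [0, 0, 0],
    [0, 0, 0],
    [0, 0, 0],
    [0, 0, 0],
    [0, 0, 0],
    [0, 0, 0],
    [0, 0, 0],
    [0, 0, 0]
  ]
}}

```text
time: 14.03
position: [0.4756, -0.2024, 0.1616]
tool_rot: [2.832, -1.358, 0.001]
ft_force: [-3.2, 2.2, 11.0]
grip_width: 0.161
grip_force: 40.0
```

Bottomed at 8.2 mm with 11 N. Now turn anticlockwise while pressing.

>>> {"api": "send_rows", "payload": {
  "xyz": [
    [0, 0, 0.3],
    [0, 0, 0.3],
    [0, 0, 0.3],
    [0, 0, 0.3],
    [0, 0, 0.3],
    [0, 0, 0.3],
    [0, 0, 0.3],
    [0, 0, 0.3],
    [0, 0, 0.3],
    [0, 0, 0.3]
  ],
  "dr": [
    [0, 0, -0.02],
    [0, 0, -0.06],
    [0, 0, -0.1],
    [0, 0, -0.14],
    [0, 0, -0.18],
    [0, 0, -0.22],
    [0, 0, -0.26],
    [0, 0, -0.3],
    [0, 0, -0.3],
    [0, 0, -0.3]
  ]
}}

```text
time: 14.87
position: [0.476, -0.2029, 0.1616]
tool_rot: [3.003, -0.919, 0.003]
ft_force: [-1.8, 1.1, 11.2]
grip_width: 0.157
grip_force: 40.0
```

```bash
python3 -c "
from h import *
s=get_state();print(s['position'],s['ft_force'],s['torque'],yaw(s))"
```

```text
[ 0.47602104 -0.20288141  0.16161061] [-1.83373367  1.14579122 11.1866967 ] [0.20019279 0.56937641 0.0285529 ] -34.04327138937393
```

>>> {"api": "send_rows", "payload": {
  "xyz": [
    [0, 0, 0],
    [0, 0, 0],
    [0, 0, 0],
    [0, 0, 0],
    [0, 0, 0],
    [0, 0, 0],
    [0, 0, 0],
    [0, 0, 0],
    [0, 0, 0],
    [0, 0, 0]
  ],
  "dr": [
    [0, 0, -0.05],
    [0, 0, -0.1],
    [0, 0, -0.15],
    [0, 0, -0.2],
    [0, 0, -0.25],
    [0, 0, -0.3],
    [0, 0, -0.35],
    [0, 0, -0.4],
    [0, 0, -0.45],
    [0, 0, -0.45]
  ]
}}

```text
time: 15.7
position: [0.4762, -0.2032, 0.1616]
tool_rot: [3.132, -0.223, 0.003]
ft_force: [-0.8, 1.2, 11.5]
grip_width: 0.153
grip_force: 40.0
```

```bash
python3 -c "
from h import *
s=get_state();print(s['position'],s['ft_force'],s['torque'],yaw(s))"
```

```text
[ 0.47621394 -0.20317358  0.16162348] [-0.80615298  1.2192717  11.50591699] [0.05996717 0.38293579 0.0077764 ] -8.1583864366892
```

>>> {"api": "send_rows", "payload": {
  "xyz": [
    [0, 0, 0],
    [0, 0, 0],
    [0, 0, 0],
    [0, 0, 0],
    [0, 0, 0],
    [0, 0, 0],
    [0, 0, 0],
    [0, 0, 0],
    [0, 0, 0],
    [0, 0, 0]
  ],
  "dr": [
    [0, 0, -0.05],
    [0, 0, -0.1],
    [0, 0, -0.15],
    [0, 0, -0.2],
    [0, 0, -0.25],
    [0, 0, -0.3],
    [0, 0, -0.35],
    [0, 0, -0.4],
    [0, 0, -0.45],
    [0, 0, -0.47]
  ]
}}

```text
time: 16.53
position: [0.4763, -0.2034, 0.1616]
tool_rot: [3.097, 0.512, 0.003]
ft_force: [-1.7, -0.4, 10.0]
grip_width: 0.157
grip_force: 40.0
```

```bash
python3 -c "
from h import *
s=get_state();print(s['position'],s['ft_force'],s['torque'],yaw(s))"
```

```text
[ 0.47630828 -0.20344183  0.16161797] [-1.69167265 -0.37190552 10.01481043] [-0.07875723  0.28222378 -0.0846777 ] 18.762636846647414
```

Turned 70°. Now lift.

>>> {"api": "send_rows", "payload": {
  "xyz": [
    [0, 0, -1],
    [0, 0, -2],
    [0, 0, -4],
    [0, 0, -6],
    [0, 0, -8],
    [0, 0, -10],
    [0, 0, -12],
    [0, 0, -13],
    [0, 0, -14],
    [0, 0, -14]
  ],
  "dr": [
    [0, 0, 0],
    [0, 0, 0],
    [0, 0, 0],
    [0, 0, 0],
    [0, 0, 0],
    [0, 0, 0],
    [0, 0, 0],
    [0, 0, 0],
    [0, 0, 0],
    [0, 0, 0]
  ]
}}

```text
time: 17.37
position: [0.4749, -0.2024, 0.1734]
tool_rot: [-3.1, -0.509, 0.002]
ft_force: [1.3, -2.5, -1.0]
grip_width: 0.155
grip_force: 40.0
```

```bash
python3 -c "
from h import *
s=get_state();print(s['position'],s['ft_force'],s['torque'],yaw(s))"
```

```text
[ 0.47490815 -0.20239324  0.17339025] [ 1.34990004 -2.53426966 -1.01381323] [-0.56962428 -0.28903333 -0.03472205] 18.656475726461174
```

>>> {"api": "send_rows", "payload": {
  "xyz": [
    [0, 0, -10],
    [0, 0, -25],
    [0, 0, -45],
    [0, 0, -65],
    [4, -15, -80],
    [10, -40, -90],
    [18, -72, -90],
    [27, -107, -90],
    [36, -142, -90],
    [45, -177, -90]
  ],
  "dr": [
    [0, 0, 0],
    [0, 0, 0],
    [0, 0, 0],
    [0, 0, 0],
    [0, 0, 0],
    [0, 0, 0],
    [0, 0, 0],
    [0, 0, 0],
    [0, 0, 0],
    [0, 0, 0]
  ]
}}

```text
time: 18.2
position: [0.46, -0.0178, 0.2637]
tool_rot: [-3.099, -0.51, 0.003]
ft_force: [0.9, 1.3, -0.6]
grip_width: 0.158
grip_force: 40.0
```

>>> {"api": "send_rows", "payload": {
  "xyz": [
    [9, -35, 0],
    [18, -70, 0],
    [27, -105, 0],
    [36, -140, 0],
    [45, -170, 0],
    [52, -188, 0],
    [55, -193, 0],
    [55, -193, 0],
    [55, -193, 0],
    [55, -193, 0]
  ],
  "dr": [
    [0, 0, 0],
    [0, 0, 0],
    [0, 0, 0],
    [0, 0, 0],
    [0, 0, 0],
    [0, 0, 0],
    [0, 0, 0],
    [0, 0, 0],
    [0, 0, 0],
    [0, 0, 0]
  ]
}}

```text
time: 19.03
position: [0.4518, 0.1783, 0.2636]
tool_rot: [3.1, 0.505, -0.002]
ft_force: [0.1, -0.4, -0.3]
grip_width: 0.158
grip_force: 40.0
```

```bash
python3 - <<'E'
from h import *
s=get_state(); im=snap("wrist","w6.png"); goto([.5275,.206,.26],18.7,s); print(proj("wrist",[.5275,.206,.02],s))
E
```

```text
shift mm [80.6 -2.2  3.4] dr [ 0.0004  0.0015 -0.0032] yaw now 18.52 t 19.03 pos [0.4518 0.1783 0.2636] F [ 0.1 -0.4 -0.3]
[317.87668293 133.94135155]
```

View pics/w6.png

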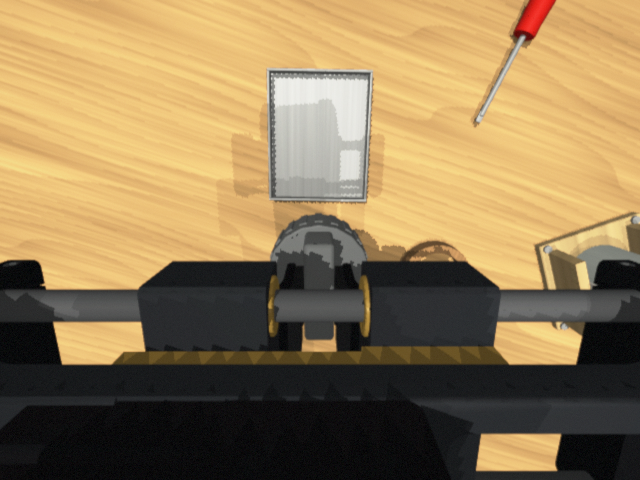

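The cap is held. The tray's corners are at (267,70), (373,70), (368,202) and (269,202). This was my tenth picture, so I go on by numbers.

```bash
python3 - <<'E'
from h import *
s=get_state()
P=[at_z("wrist",*p,.02,s) for p in[(267,70),(373.5,70),(368,202),(269,202)]]; c=np.mean(P,0)
print(np.round(P,3),c,np.linalg.norm(P[0]-P[1]),np.linalg.norm(P[0]-P[3]))
goto([c[0],c[1],.0308],18.7,s)
E
```

```text
[[0.575 0.282 0.02 ]
 [0.613 0.169 0.02 ]
 [0.471 0.122 0.02 ]
 [0.432 0.238 0.02 ]] [0.52274525 0.20254105 0.02      ] 0.1197295589355312 0.14963855175004737
shift mm [ 75.2  -0.6 232.8] dr [ 0.0004  0.0012 -0.0035] yaw now 18.5 t 19.08 pos [0.4519 0.1783 0.2636] F [-0.4 -1.  -0.5]
```

>>> {"api": "send_rows", "payload": {
  "xyz": [
    [20, 0, 10],
    [45, 0, 30],
    [65, -0.5, 60],
    [73, -0.5, 95],
    [75, -0.5, 130],
    [75, -0.5, 160],
    [75, -0.5, 185],
    [75, -0.5, 203],
    [75, -0.5, 213],
    [75, -0.5, 215]
  ],
  "dr": [
    [0, 0, 0],
    [0, 0, 0],
    [0, 0, 0],
    [0, 0, 0],
    [0, 0, 0],
    [0, 0, 0],
    [0, 0, 0],
    [0, 0, 0],
    [0, 0, 0],
    [0, 0, 0]
  ]
}}

```text
time: 19.92
position: [0.5215, 0.2026, 0.0467]
tool_rot: [3.099, 0.506, -0.007]
ft_force: [-0.3, -0.4, 0.1]
grip_width: 0.158
grip_force: 40.0
```

>>> {"api": "send_rows", "payload": {
  "xyz": [
    [0, 0, 1.5],
    [0, 0, 3],
    [0, 0, 4.5],
    [0, 0, 6],
    [0, 0, 7.5],
    [0, 0, 9],
    [0, 0, 10.5],
    [0, 0, 12],
    [0, 0, 12],
    [0, 0, 12]
  ],
  "dr": [
    [0, 0, 0],
    [0, 0, 0],
    [0, 0, 0],
    [0, 0, 0],
    [0, 0, 0],
    [0, 0, 0],
    [0, 0, 0],
    [0, 0, 0],
    [0, 0, 0],
    [0, 0, 0]
  ]
}}

```text
time: 20.75
position: [0.5226, 0.2047, 0.0368]
tool_rot: [3.1, 0.51, -0.0]
ft_force: [-1.3, 0.3, -0.2]
grip_width: 0.158
grip_force: 40.0
```

```bash
python3 -c "
from h import *
goto([.5227,.2025,.0308],18.7)"
```

```text
shift mm [-0.6  2.1  6. ] dr [ 0.      0.0003 -0.0005] yaw now 18.67 t 20.75 pos [0.5226 0.2047 0.0368] F [-1.3  0.3 -0.2]
```

>>> {"api": "send_rows", "payload": {
  "xyz": [
    [0, 0, 0.6],
    [0, 0, 1.2],
    [0, 0, 1.8],
    [0, 0, 2.4],
    [0, 0, 3.0],
    [0, 0, 3.6],
    [0, 0, 4],
    [0, 0, 4],
    [0, 0, 4],
    [0, 0, 4]
  ],
  "dr": [
    [0, 0, 0],
    [0, 0, 0],
    [0, 0, 0],
    [0, 0, 0],
    [0, 0, 0],
    [0, 0, 0],
    [0, 0, 0],
    [0, 0, 0],
    [0, 0, 0],
    [0, 0, 0]
  ]
}}

```text
time: 21.58
position: [0.5226, 0.2047, 0.0329]
tool_rot: [3.1, 0.51, -0.0]
ft_force: [0.3, 0.4, -0.6]
grip_width: 0.153
grip_force: 40.0
```

>>> {"api": "send_rows", "payload": {
  "xyz": [
    [0, 0, 0.2],
    [0, 0, 0.4],
    [0, 0, 0.6],
    [0, 0, 0.8],
    [0, 0, 1.0],
    [0, 0, 1.2],
    [0, 0, 1.4],
    [0, 0, 1.5],
    [0, 0, 1.5],
    [0, 0, 1.5]
  ],
  "dr": [
    [0, 0, 0],
    [0, 0, 0],
    [0, 0, 0],
    [0, 0, 0],
    [0, 0, 0],
    [0, 0, 0],
    [0, 0, 0],
    [0, 0, 0],
    [0, 0, 0],
    [0, 0, 0]
  ]
}}

```text
time: 22.42
position: [0.5226, 0.2047, 0.0314]
tool_rot: [3.1, 0.51, -0.0]
ft_force: [0.2, 0.1, -0.5]
grip_width: 0.158
grip_force: 40.0
```

>>> {"api": "send_rows", "payload": {
  "xyz": [
    [0, 0, 0.2],
    [0, 0, 0.4],
    [0, 0, 0.6],
    [0, 0, 0.8],
    [0, 0, 1.0],
    [0, 0, 1.2],
    [0, 0, 1.4],
    [0, 0, 1.5],
    [0, 0, 1.5],
    [0, 0, 1.5]
  ],
  "dr": [
    [0, 0, 0],
    [0, 0, 0],
    [0, 0, 0],
    [0, 0, 0],
    [0, 0, 0],
    [0, 0, 0],
    [0, 0, 0],
    [0, 0, 0],
    [0, 0, 0],
    [0, 0, 0]
  ]
}}

```text
time: 23.25
position: [0.5227, 0.2049, 0.0308]
tool_rot: [3.099, 0.51, 0.0]
ft_force: [-2.5, -2.1, 7.1]
grip_width: 0.158
grip_force: 40.0
```

It touches the tray floor exactly where predicted. I'll ease off and release.

>>> {"api": "send_rows", "payload": {
  "xyz": [
    [0, 0, -0.4],
    [0, 0, -0.8],
    [0, 0, -0.9],
    [0, 0, -0.9],
    [0, 0, -0.9],
    [0, 0, -0.9],
    [0, 0, -0.9],
    [0, 0, -0.9],
    [0, 0, -0.9],
    [0, 0, -0.9]
  ],
  "dr": [
    [0, 0, 0],
    [0, 0, 0],
    [0, 0, 0],
    [0, 0, 0],
    [0, 0, 0],
    [0, 0, 0],
    [0, 0, 0],
    [0, 0, 0],
    [0, 0, 0],
    [0, 0, 0]
  ]
}}

```text
time: 24.08
position: [0.5227, 0.2048, 0.0309]
tool_rot: [-3.1, -0.51, -0.0]
ft_force: [-1.4, -0.3, 4.3]
grip_width: 0.156
grip_force: 40.0
```

>>> {"api": "send_rows", "payload": {
  "xyz": [
    [0, 0, 0],
    [0, 0, 0],
    [0, 0, 0],
    [0, 0, 0],
    [0, 0, 0],
    [0, 0, 0],
    [0, 0, 0],
    [0, 0, 0],
    [0, 0, 0],
    [0, 0, 0]
  ],
  "dr": [
    [0, 0, 0],
    [0, 0, 0],
    [0, 0, 0],
    [0, 0, 0],
    [0, 0, 0],
    [0, 0, 0],
    [0, 0, 0],
    [0, 0, 0],
    [0, 0, 0],
    [0, 0, 0]
  ],
  "jaw": 36
}}

```text
time: 24.92
position: [0.5227, 0.2047, 0.0308]
tool_rot: [3.1, 0.51, 0.0]
ft_force: [0.1, -0.2, -0.6]
grip_width: 0.411
grip_force: 0.0
```

>>> {"api": "send_rows", "payload": {
  "xyz": [
    [0, 0, -5],
    [0, 0, -15],
    [0, 0, -30],
    [0, 0, -50],
    [0, 0, -75],
    [0, 0, -100],
    [0, 0, -125],
    [0, 0, -140],
    [0, 0, -150],
    [0, 0, -150]
  ],
  "dr": [
    [0, 0, 0],
    [0, 0, 0],
    [0, 0, 0],
    [0, 0, 0],
    [0, 0, 0],
    [0, 0, 0],
    [0, 0, 0],
    [0, 0, 0],
    [0, 0, 0],
    [0, 0, 0]
  ]
}}

```text
time: 25.75
position: [0.524, 0.2055, 0.1837]
tool_rot: [-3.1, -0.51, -0.007]
ft_force: [1.6, -0.3, 0.1]
grip_width: 0.416
grip_force: 0.0
```

```bash
python3 - <<'E'
from h import *
s=get_state(); print(s["position"],s["ft_force"],s["grip_width"])
b=get_image("side").astype(int); a=cv2.imread("pics/side0.png")[:,:,::-1].astype(int)
# dark-cap change blob around the tray (no picture viewed)
for n,f in(("side","side0"),("scene","scene0")):
    im=get_image(n).astype(int); o=cv2.imread(f"pics/{f}.png")[:,:,::-1].astype(int)
    c=proj(n,[.5226,.2049,.033]).round().astype(int); t=proj(n,[.5226,.2049,.061]); bt=proj(n,[.5226,.2049,.003])
    d=(abs(im-o).sum(2)>60)[c[1]-30:c[1]+25,c[0]-25:c[0]+25]
    print(n,c,t.round(),bt.round()); print("\n".join("".join("#" if x else "." for x in r) for r in d[::2]))
E
```

```text
[0.52396721 0.20547691 0.1837257 ] [ 1.64244555 -0.2635143   0.14710048] 0.41606933867565127
side [304 340] [304. 329.] [305. 351.]
..........................................########
...........................................##...##
...........................................###...#
...........................................###..##
.........................................#########
.........................................#########
.........................................#########
..........................................########
..................................................
..........................#.#####.................
.............##################...................
........................############.........###..
...........#########################........#####.
............##########################......######
...........############################....#######
...........############################..#########
...........#############################.#########
..........########################################
..........########################################
[... 1227 characters left out ...]
########################.......######
########################################.......###
###########################################.......
#############################################.....
###########################################.......
###########################################.......
...#####...###############################........
......####..#######################...............
............#..##################.................
.............##....############...................
..........##################......................
.............##########...........................
.......##.........................................
.........###......................................
```

```bash
python3 -c "
from bench import *
print(close_job())"
```

```text
the job is handed in; nothing more can be done
None
```

The job is handed in: the cap was pressed down to its stop with about 11 N, turned 70° anticlockwise, lifted off and released in the steel tray, where the last camera check fits it standing upright; the highest force read was 11.5 N and the job took about 26 s.

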